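# Fit the drive cog of a pottery decorating wheel

### The arm

A 7-joint arm with a two-finger parallel gripper is mounted at the origin on the work surface. World frame = base frame: x ahead of the robot, y to its left, z up, the work surface at z = 0. Lengths are in m, angles in rad, forces in N, time in s.
With the tool pointing down it reaches from about 0.4 to 0.85 m from the base axis. Payload 10.4 kg.
Tool frame: the origin (TCP) lies at the very end of the fingers, on their centre line; the grasp point (between the pads) lies ctrl.grip_point_offset behind it (ctrl.grip_point_offset is the distance from the TCP to the grasp point, in m); z points along the fingers, y is the direction in which the jaws open and shut (so a half turn about z gives the same grasp; the last joint's range is limited). The gripper opens to 87 mm and grips with 3 to 60 N. Pads are 19 mm wide; open, the fingers measure 117 mm over their backs; the gripper's body (75 mm by 190 mm) begins 51 mm behind the grasp point.
Start: joints at [-1.364, 0.332, -0.065, 1.46, 0.022, 1.35, -0.088], TCP at [0.142, 0.609, 0.223] pointing down, gripper open.
Joint ranges: [-2.6, 2.6], [-0.5, 2.12], [-1.47, 1.34], [0.16, 2.42], [-1.27, 4.41], [0.06, 2.06], [-2.6, 2.6]. Speed limits (rad/s): [2.22, 2.22, 2.79, 2.79, 3.14, 3.14, 3.14].

### API

Orientations are given as [roll, pitch, yaw] about the fixed x, y, z axes, in that order (R = Rz(yaw) Ry(pitch) Rx(roll)).
In Python, from station import ctrl gives the robot as it stands.
- The arm moves only by the tool move_arm, never from a script. Its argument "motion" is a list of rows, each an object of numbers: "jaw": the closure, from -1 (fully open) to 1 (shut), so that 0 is half open; "tx", "ty", "tz": the shift along the tool's x, y, z in m; "twist": the turn about the tool's z in rad. In form: [{"jaw": .., "tx": .., "ty": .., "tz": .., "twist": ..}, ...]. A call has 1 to 5 rows; each row shifts and turns the commanded pose from where the row before left it, along the tool's axes as they then stand; what a row does not reach is not made up. A row lasts 1/8 s, in which the tool goes at most 62.5 mm and 10.7 degrees, less where a joint would pass 70% of its speed; a pose out of reach is approached as far as the arm can. A call is refused whole if a number of a shift passes 0.0625 or a number of a turn 0.188, either way. A call with a gripper value outside its range is refused whole. The fingers move at their own pace and stop on an object; "newtons" is the grip in N (left out, the last holds). Time passes only in rows, so rows that do not move let the fingers close. It gives the time, the measured TCP pose, the force and the opening at its end, in the units of the state.
- ctrl.read_state(): the state, without advancing time (a new reading comes with each control period).
- ctrl.get_image(name): name is "scene" or "top" or "wrist"; returns a dict with "image" (384x512x3 uint8, blue, green, red), "fx", "fy", "cx", "cy" (pixels), "eye" and "rotation" of the camera in the world. Camera axes: x right, y down, z forward; pixel columns grow to the right and rows downward; lengths in m; the calibration is good to about 2 mm. A picture is of the moment at which its call begins. There is no depth.
- ctrl.hand_in(): hands the job in, once; it reports no verdict.
Trained networks look in a picture, given as the dict that the camera call returned (one of the last four; its "shot" number tells which), for a name from the list of things; names that differ only in an ending like _2 or _b are one class to them, and where a whole thing is asked for, a point or a joint stands for the part that bears it (a point fixed in the world has none). Each returns a list of dicts, best first, with "confidence" (0 to 1); they miss things now and then, are a little off and sometimes report something else, mostly with a low value. They report only what shows in the picture. A call takes as long as a camera call. They do not tell look-alikes from the thing itself.
- ctrl.outline_of(name, picture): "region" (384x512 bool, what is visible of it) and "extent" ([left, top, right, bottom] in pixels, round what is visible of it).
The state is a dict: "time": time; "q": joint angles; "joint_vel": joint speeds; "tau": joint torques, N m; "ee_pos": TCP position; "ee_rot": TCP orientation; "force": force on the tool from outside, world axes, zero at the start; "ft_torque": the same for the moment, N m; "grip_width": opening from 0.0 (shut) to 1.0 (fully open).
Only numpy, scipy, OpenCV 4.12 (cv2) and the standard library are available. Lean on these libraries where they do the work, as an engineer would, in place of code of your own. Each camera call takes 0.05 s, during which the arm holds its last target.

### The job

Fit the blue cog onto the keyed hub of the green wheel drive: turn it so that its keyway finds the brass key, and lower it fully home and flat on the hub's flange before letting go. Leave the orange cog and the white vase where they are.

Things in the scene. Friction and masses are not known exactly. Their poses are not given: they have to be found in the camera images.
- cog: Blue cog, 0.13-0.23 kg, flat on the bench: toothed disc 101 wide, 12 thick (mm); on it a collar, top at z 44, with grip flats facing +y and -y, 48 apart, spanning x -24 to 37: grip across them from above, fingertips just clear of the disc. Through bore 36 wide with keyway 20 wide out to x = +32. White mark on the rim at +x, the keyway side. Origin: bore centre at the underside; z up.
- hub: Steel hub on the fixed green drive (170 mm box). Flange 120 across; spindle 28 across, tapering from z 30 to 8 across at its tip, z 50; brass key 12 wide, ridged top at z 35, out to x = +26; white mark on the flange at +x, the key side. Origin: on the axis at the flange's upper face, where the cog seats, 58 above the bench; z up. It cannot turn. Cog home: origins and axes coincide, 4 mm play.
- spare_cog: An orange cog of the same outer shape and size as the blue one, lying flat on the bench; its keyway is only 6 mm wide and does not fit. Leave it. Origin: centre of its bore at the underside; z up.
- vase: A small unfired white vase, 104 mm high and 92 mm across at the belly, standing upright on the bench. Leave it. Origin: centre of its underside; z up.
Mind the look-alikes: they are no part of the job. Of the things like the cog, leave any that is turquoise; of the rest the smaller one is meant.

How it is judged:
On the way:
1. the blue cog is lowered onto the hub, over the key, to within 15 mm of the flange while the gripper still holds it (z of cog in the frame of hub below 0.015 m and horizontal distance between cog and hub below 0.014 m and contact force between cog and the fingers above 0.5 N), for 0.1 s.
At the end, for the whole second after the job is handed in: The blue cog rests on the hub's flange (underside within 6 mm of it, within 12 mm of the axis, level within 0.1 rad), its keyway over the brass key (within 0.44 rad), released and at rest; the orange cog and the vase are within 30 mm of where they started (z of cog in the frame of hub between -0.006 and 0.006 m and horizontal distance between cog and hub below 0.012 m and angle between the x axis of cog and the x axis of hub, either way round below 0.44 rad and angle between cog's own z axis and vertical below 0.1 rad and linear speed of cog below 0.02 m/s and distance of each of spare_cog, vase from where it was at the start of the episode below 0.03 m); the robot touches nothing.
It fails at once if the orange cog is moved more than 30 mm (distance of spare_cog from where it was at the start of the episode above 0.03 m).
It fails at once if the vase is moved more than 30 mm or tipped more than 0.4 rad (distance of vase from where it was at the start of the episode above 0.03 m or angle between vase's own z axis and vertical above 0.4 rad).
It also fails if it takes over 42 s, if anything falls off the work surface, if the arm or the gripper's body presses on something with over 40 N, if the wrist force passes 120 N, or if a joint passes its speed limit or range.

## Working session

There is one attempt and no reset: what is moved stays moved. The work goes in short steps, Python scripts to look and compute and a tool call to move; the robot and the scene stay as the last step left them, time stands still between calls to the robot, and variables do not carry over. Pictures are saved under pics/ and viewed, and the job is handed in when it is done.

Besides the shell and the picture viewer there is one more tool, called after ">>>" as name(argument=value, ...), one argument or row to a line, values as JSON. move_arm: Moves the arm, as the interface text tells. Its arguments: {"type":"object","properties":{"motion":{"type":"array","items":{"type":"object","properties":{"jaw":{"type":"number"},"tx":{"type":"number"},"ty":{"type":"number"},"tz":{"type":"number"},"twist":{"type":"number"}}}},"newtons":{"type":"number"}},"required":["motion"]}

```bash
ls; mkdir -p pics
python3 - <<'E'
from station import ctrl
import cv2,pickle
s=ctrl.read_state();print({k:s[k] for k in('time','ee_pos','ee_rot','grip_width','force')},ctrl.grip_point_offset)
for n in('scene','top'):
    p=ctrl.get_image(n);cv2.imwrite(f'pics/{n}0.png',p['image']);pickle.dump(p,open(f'{n}0.pkl','wb'))
    print(n,p['eye'],p['fx'],p['cx'],p['cy'],p['rotation'])
    for o in('cog','hub','spare_cog','vase'):
        for r in ctrl.outline_of(o,p): print(n,o,round(r['confidence'],2),r['extent'])
E
```

```text
pics
{'time': 0.0, 'ee_pos': array([0.14226266, 0.60818588, 0.22174054]), 'ee_rot': array([-3.14014020e+00,  6.67612990e-05,  2.91184955e+00]), 'grip_width': 0.997576327288275, 'force': array([-0.25998556,  0.02279677,  0.12506916])} 0.0187
scene [ 1.11809107 -0.62986649  0.78659827] 424.2646894465471 243.67421851085203 186.82893101037837 [-2.32175491 -0.01298827  0.74105729]
scene cog 0.95 [183.7, 183.5, 221.3, 216.9]
scene cog 0.88 [196.8, 226.9, 235.8, 262.8]
scene cog 0.76 [213.7, 141.0, 263.4, 185.5]
scene hub 0.6 [279.2, 116.4, 319.3, 145.4]
scene spare_cog 0.73 [94.3, 225.4, 138.2, 262.7]
scene vase 0.93 [257.8, 202.3, 303.0, 237.4]
top [ 0.41507562 -0.04144745  1.06808776] 477.8321135051654 259.0506451934297 196.59390435558862 [-2.94884296  0.00609496 -1.58809999]
top cog 0.97 [193.0, 221.7, 263.3, 285.7]
top cog 0.95 [279.0, 221.3, 319.5, 263.4]
top cog 0.68 [309.3, 162.9, 354.9, 205.3]
top cog 0.46 [95.9, 197.5, 154.4, 252.2]
top hub 0.78 [96.4, 197.0, 155.8, 253.0]
top spare_cog 0.84 [378.9, 237.6, 426.1, 287.8]
top vase 0.92 [247.0, 125.7, 285.3, 167.5]
```

View pics/top0.png

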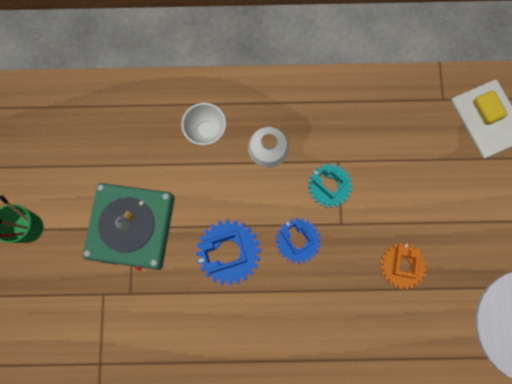

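View pics/scene0.png

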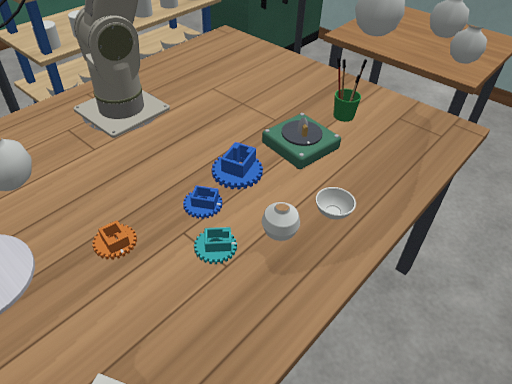

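Run:
```python
import cv2
a=cv2.imread('pics/top0.png')
c=[a[205:300,185:280],a[205:270,265:335],a[150:215,295:365],a[185:260,85:165]]
cv2.imwrite('pics/crop0.png',cv2.hconcat([cv2.resize(x,(400,300) if 0 else (int(300*x.shape[1]/x.shape[0]),300),interpolation=2) for x in c])[:, :])
b=cv2.vconcat([cv2.hconcat([cv2.resize(c[i],(380,290),interpolation=2) for i in (0,1)]),cv2.hconcat([cv2.resize(c[i],(380,290),interpolation=2) for i in (2,3)])])
cv2.imwrite('pics/crop0.png',b)
```

```text
(no output)
```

View pics/crop0.png

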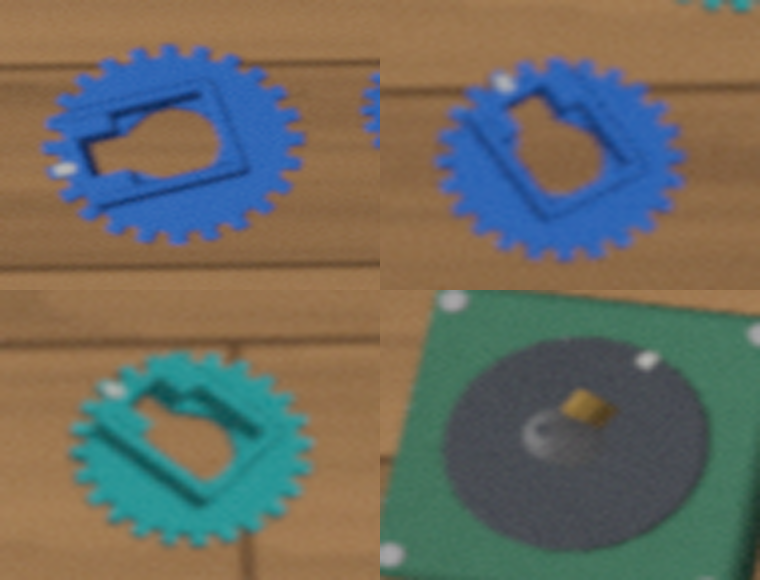

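The things that could be taken for the cog are, in the top image: large blue at (228,252), small blue at (298,241), turquoise at (330,185) and orange at (403,266). The description rules out the turquoise and picks the smaller blue, so it is (298,241). Its mark and keyway are at its upper left. The hub is at (126,224), with its mark at upper right (141,203).

```bash
cat > h.py <<'E'
import numpy as np,cv2,pickle
from scipy.spatial.transform import Rotation as R
def rot(p):
    r=np.asarray(p['rotation']); return r if r.shape==(3,3) else R.from_euler('xyz',r).as_matrix()
def back(p,uv,z):
    uv=np.atleast_2d(np.asarray(uv,float)); d=np.c_[(uv[:,0]-p['cx'])/p['fx'],(uv[:,1]-p['cy'])/p['fy'],np.ones(len(uv))]@rot(p).T
    e=np.asarray(p['eye']); return (e+d*((z-e[2])/d[:,2])[:,None])[:,:2]
def proj(p,X):
    c=(np.atleast_2d(X)-p['eye'])@rot(p); return np.c_[p['fx']*c[:,0]/c[:,2]+p['cx'],p['fy']*c[:,1]/c[:,2]+p['cy']]
def blob(p,box,kind):
    x0,y0,x1,y1=[int(v) for v in box]; im=p['image']; h=cv2.cvtColor(im,cv2.COLOR_BGR2HSV).astype(int)
    H,S,V=h[...,0],h[...,1],h[...,2]
    m={'blue':(abs(H-110)<12)&(S>130),'white':(S<70)&(V>145),'orange':(H<18)&(S>170),'teal':(abs(H-90)<8)&(S>120),'dark':(S<75)&(V<120)}[kind]
    o=np.zeros(m.shape,np.uint8); o[y0:y1,x0:x1]=m[y0:y1,x0:x1]; return o
def circ(p,m,z):
    c=max(cv2.findContours(m,0,2)[0],key=cv2.contourArea)[:,0].astype(float)
    c=cv2.convexHull(c.astype(np.float32))[:,0]
    w=back(p,c,z).astype(np.float32)
    (x,y),r=cv2.minEnclosingCircle(w); return np.array([x,y]),r
def cen(p,m,z):
    ys,xs=np.nonzero(m); return back(p,[xs.mean(),ys.mean()],z)[0],len(xs)
E
python3 - <<'E'
from h import *
from station import ctrl
T=pickle.load(open('top0.pkl','rb'));S=pickle.load(open('scene0.pkl','rb'))
print(proj(T,[[0,0,0],[.142,.609,.22]]),proj(S,[0,0,0]))
def do(p,box,k,z,n,disc=None):
    c,r=circ(p,blob(p,box,k),z); w,nw=cen(p,blob(p,box,'white'),z); d=w-c
    print(n,c.round(4),'r',round(r,4),'mark',w.round(4),nw,'rm',np.hypot(*d).round(4),'yaw',np.arctan2(d[1],d[0]).round(3))
do(T,(190,215,268,290),'blue',.012,'big');do(T,(274,216,324,268),'blue',.012,'small');do(T,(305,158,358,210),'teal',.012,'teal')
do(T,(376,234,430,292),'orange',.012,'orange')
do(S,(178,180,226,220),'blue',.012,'smallS')
do(T,(99,195,153,250),'dark',.058,'hub');do(S,(279,114,321,146),'dark',.058,'hubS')
for p,n,b in((T,'T',(245,122,288,170)),):
  print(back(p,[268,147],.05))
E
```

```text
[[ 245.3652079   498.75723006]
 [-132.40002036  466.89491191]] [[121.61498846 109.12790899]]
big [0.4989 0.0324] r 0.0706 mark [0.4851 0.0899] 23 rm 0.0591 yaw 1.805
small [ 0.5215 -0.1224] r 0.0484 mark [ 0.5609 -0.1003] 13 rm 0.0451 yaw 0.511
teal [ 0.6442 -0.1991] r 0.0488 mark [ 0.6759 -0.1679] 10 rm 0.0445 yaw 0.778
orange [ 0.4626 -0.3509] r 0.0513 mark [ 0.506  -0.3605] 7 rm 0.0444 yaw -0.218
smallS [ 0.5213 -0.1255] r 0.0601 mark [ 0.5507 -0.094 ] 10 rm 0.0432 yaw 0.819
hub [0.5579 0.2466] r 0.0603 mark [0.6037 0.2157] 9 rm 0.0552 yaw -0.593
hubS [0.5578 0.2487] r 0.0711 mark [0.5701 0.2529] 8 rm 0.013 yaw 0.33
[[ 0.72542506 -0.0604426 ]]
```

>>> move_arm(
  motion=[
    {"tx": -0.048,"ty": -0.03},
    {"tx": -0.048,"ty": -0.03},
    {"tx": -0.048,"ty": -0.03},
    {"tx": -0.048,"ty": -0.03},
    {"tx": -0.048,"ty": -0.03},
  ],
)

```text
schema error: expected keys jaw, tx, ty, tz, twist
```

>>> move_arm(
  motion=[
    {"tx": -0.03,"ty": -0.047},
    {"tx": -0.03,"ty": -0.047},
    {"tx": -0.03,"ty": -0.047},
    {"tx": -0.03,"ty": -0.047},
    {"tx": -0.03,"ty": -0.047},
  ],
)

```text
schema error: expected keys jaw, tx, ty, tz, twist
```

>>> move_arm(
  motion=[
    {"tx": -0.03,"ty": -0.047},
    {"tx": -0.03,"ty": -0.047},
    {"tx": -0.03,"ty": -0.047},
    {"tx": -0.03,"ty": -0.047},
    {"tx": 0},
  ],
)

```text
schema error: expected keys jaw, tx, ty, tz, twist
```

Run:
```python
from station import ctrl
from h import *
s=ctrl.read_state();print({k:np.round(s[k],3) for k in('time','ee_pos','ee_rot','q','force')})
p=ctrl.get_image('wrist');cv2.imwrite('pics/w1.png',p['image']);pickle.dump(p,open('w1.pkl','wb'));print(p['eye'],p['rotation'])
```

```text
{'time': np.float64(0.5), 'ee_pos': array([0.142, 0.609, 0.223]), 'ee_rot': array([ 3.142, -0.   ,  2.912]), 'q': array([-1.364,  0.332, -0.065,  1.46 ,  0.022,  1.35 , -0.089]), 'force': array([ 0.77 , -0.623, -0.703])}
[0.07728143 0.62312879 0.38504759] [2.89360224e+00 1.72574682e-03 1.34053204e+00]
```

View pics/w1.png

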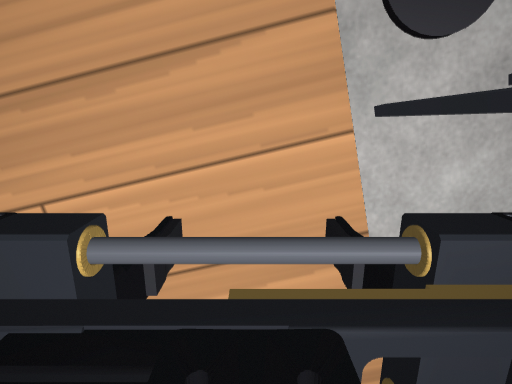

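The view shows only bench and floor, with the fingers at the bottom. The moves were refused because every row needs all five keys.

>>> move_arm(
  motion=[
    {"jaw": -1,"tx": -0.048,"ty": -0.03,"tz": 0,"twist": 0},
    {"jaw": -1,"tx": -0.048,"ty": -0.03,"tz": 0,"twist": 0},
    {"jaw": -1,"tx": -0.048,"ty": -0.03,"tz": 0,"twist": 0},
    {"jaw": -1,"tx": -0.048,"ty": -0.03,"tz": 0,"twist": 0},
    {"jaw": -1,"tx": -0.048,"ty": -0.03,"tz": 0,"twist": 0},
  ],
)

```text
time: 1.18
ee_pos: [0.343, 0.4065, 0.2228]
ee_rot: [3.141, 0.0, 2.912]
force: [0.1, 0.5, -0.0]
grip_width: 1.006
```

>>> move_arm(
  motion=[
    {"jaw": -1,"tx": -0.03,"ty": -0.047,"tz": 0,"twist": 0},
    {"jaw": -1,"tx": -0.03,"ty": -0.047,"tz": 0,"twist": 0},
    {"jaw": -1,"tx": -0.03,"ty": -0.047,"tz": 0,"twist": 0},
    {"jaw": -1,"tx": -0.03,"ty": -0.047,"tz": 0,"twist": 0},
    {"jaw": -1,"tx": -0.03,"ty": -0.047,"tz": 0,"twist": 0},
  ],
)

```text
time: 1.8
ee_pos: [0.4348, 0.1431, 0.2229]
ee_rot: [3.141, 0.001, 2.912]
force: [0.8, 0.1, -0.5]
grip_width: 0.999
```

>>> move_arm(
  motion=[
    {"jaw": -1,"tx": -0.03,"ty": -0.047,"tz": 0,"twist": -0.15},
    {"jaw": -1,"tx": -0.02,"ty": -0.05,"tz": 0,"twist": -0.15},
    {"jaw": -1,"tx": -0.01,"ty": -0.05,"tz": 0,"twist": -0.15},
    {"jaw": -1,"tx": 0,"ty": -0.05,"tz": 0,"twist": -0.15},
    {"jaw": -1,"tx": 0,"ty": 0,"tz": 0,"twist": -0.15},
  ],
)

```text
time: 2.42
ee_pos: [0.4934, -0.0614, 0.2228]
ee_rot: [-3.14, 0.0, -2.623]
force: [0.1, 1.4, -1.0]
grip_width: 0.999
```

Run:
```python
from station import ctrl
from h import *
s=ctrl.read_state();print({k:np.round(s[k],3) for k in('time','ee_pos','ee_rot','q','force')})
p=ctrl.get_image('wrist');cv2.imwrite('pics/w2.png',p['image']);pickle.dump(p,open('w2.pkl','wb'));print(p['eye'],p['rotation'],proj(p,[.5215,-.1235,.012]))
```

```text
{'time': np.float64(2.425), 'ee_pos': array([ 0.493, -0.061,  0.223]), 'ee_rot': array([-3.14 ,  0.   , -2.623]), 'q': array([-0.557,  0.031,  0.607,  1.819, -0.017,  1.297,  2.145]), 'force': array([ 0.131,  1.35 , -0.954])}
[ 0.43525558 -0.09484802  0.38533276] [2.89473935 0.00290077 2.08904463] [[203.05465526 167.84052862]]
```

View pics/w2.png

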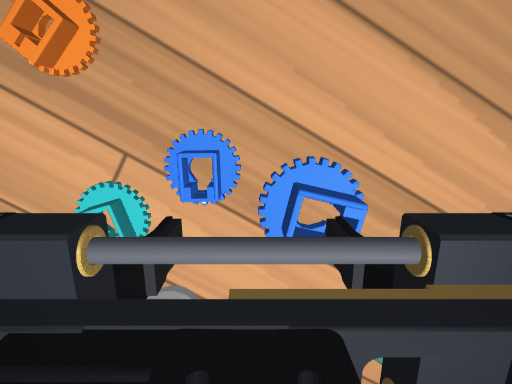

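The small blue cog is at (203,166), with its keyway pointing to the image bottom and its mark at (205,203). It is already nearly aligned with the tool.

Run:
```python
from h import *
p=pickle.load(open('w2.pkl','rb'))
box=(155,120,246,212)
m=blob(p,box,'blue')
c=max(cv2.findContours(m,0,1)[0],key=cv2.contourArea)[:,0]
w=back(p,c,.012)
# robust: hull circle
hl=cv2.convexHull(c)[:,0]; (x,y),r=cv2.minEnclosingCircle(back(p,hl,.012).astype(np.float32)); print('circ',x,y,r)
mk,n=cen(p,blob(p,(195,190,215,210),'white'),.012); d=mk-[x,y]; print('mark',mk,n,np.hypot(*d),np.arctan2(d[1],d[0]))
im=p['image'][110:220,145:255]; cv2.imwrite('pics/w2c.png',cv2.resize(im,(550,550),interpolation=2))
```

```text
circ 0.5243107676506042 -0.12508054077625275 0.052745867520570755
mark [ 0.56195686 -0.09792933] 6 0.046415695932776516 0.6248276997958744
```

View pics/w2c.png

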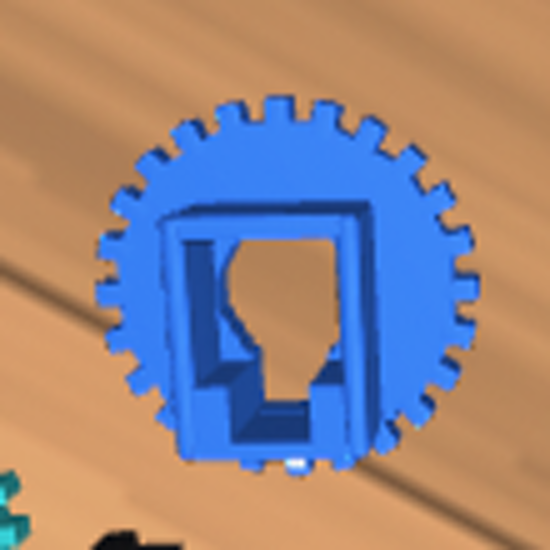

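Run:
```python
from h import *
p=pickle.load(open('w2.pkl','rb'))
q=np.array([[164,226],[357,216],[367,458],[181,461]])/5+[145-.4,110-.4]
w=back(p,q,.044);print(w.round(4),np.linalg.norm(np.diff(w,axis=0),axis=1).round(4))
# local coords: TL,TR,BR,BL ; bottom = +x ; 
L=np.array([[-.024,-.024],[-.024,.024],[.037,.024],[.037,-.024]])
best=None
A=L-L.mean(0);B=w-w.mean(0)
a=np.arctan2((A[:,0]*B[:,1]-A[:,1]*B[:,0]).sum(),(A*B).sum());print(a)
Rm=np.array([[np.cos(a),-np.sin(a)],[np.sin(a),np.cos(a)]]);c=w.mean(0)-Rm@L.mean(0)
print('origin',c,'res',w-(L@Rm.T+c))
```

```text
[[ 0.5153 -0.1548]
 [ 0.4904 -0.1159]
 [ 0.5421 -0.0858]
 [ 0.5657 -0.1256]] [0.0462 0.0599 0.0463]
0.5366833188080015
origin [ 0.5228025  -0.12384854] res [[ 8.63905425e-04  1.91593520e-03]
 [ 4.69347672e-04 -4.35384150e-04]
 [-2.10574418e-04 -1.46785021e-03]
 [-1.12267868e-03 -1.27008323e-05]]
```

>>> move_arm(
  motion=[
    {"jaw": -1,"tx": 0,"ty": -0.035,"tz": 0,"twist": -0.02},
    {"jaw": -1,"tx": 0,"ty": -0.034,"tz": 0.04,"twist": 0},
    {"jaw": -1,"tx": 0,"ty": 0,"tz": 0.05,"twist": 0},
    {"jaw": -1,"tx": 0,"ty": 0,"tz": 0.04,"twist": 0},
    {"jaw": -1,"tx": 0,"ty": 0,"tz": 0.02,"twist": 0},
  ],
)

```text
time: 3.1
ee_pos: [0.527, -0.1158, 0.0703]
ee_rot: [3.14, -0.002, -2.603]
force: [-0.1, -0.4, 0.0]
grip_width: 0.997
```

Run:
```python
from station import ctrl
from h import *
s=ctrl.read_state();print({k:np.round(s[k],3) for k in('time','ee_pos','ee_rot','q','force')})
p=ctrl.get_image('wrist');cv2.imwrite('pics/w3.png',p['image'])
print(proj(p,[[.5228,-.1238,.012]]))
```

```text
{'time': np.float64(3.1), 'ee_pos': array([ 0.527, -0.116,  0.07 ]), 'ee_rot': array([ 3.140e+00, -2.000e-03, -2.603e+00]), 'q': array([-0.414,  0.33 ,  0.639,  1.886, -0.231,  1.002,  2.434]), 'force': array([-0.084, -0.385,  0.034])}
[[248.44064034 197.10927496]]
```

View pics/w3.png

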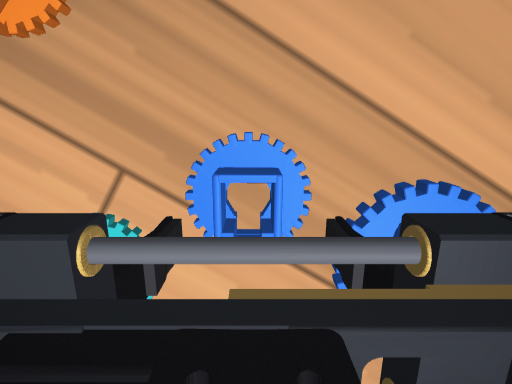

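>>> move_arm(
  motion=[
    {"jaw": -1,"tx": 0.002,"ty": -0.004,"tz": 0.025,"twist": 0},
    {"jaw": -1,"tx": 0,"ty": 0,"tz": 0.02,"twist": 0},
    {"jaw": -1,"tx": 0,"ty": 0,"tz": 0.009,"twist": 0},
    {"jaw": -1,"tx": 0,"ty": 0,"tz": 0,"twist": 0},
  ],
)

```text
time: 3.65
ee_pos: [0.5286, -0.1208, 0.0187]
ee_rot: [3.141, -0.0, -2.602]
force: [0.2, -0.4, -0.2]
grip_width: 0.996
```

>>> move_arm(
  motion=[
    {"jaw": 1,"tx": 0,"ty": 0,"tz": 0.002,"twist": 0},
    {"jaw": 1,"tx": 0,"ty": 0,"tz": 0,"twist": 0},
    {"jaw": 1,"tx": 0,"ty": 0,"tz": 0,"twist": 0},
    {"jaw": 1,"tx": 0,"ty": 0,"tz": 0,"twist": 0},
    {"jaw": 1,"tx": 0,"ty": 0,"tz": 0,"twist": 0},
  ],
  newtons=30,
)

```text
time: 4.28
ee_pos: [0.5285, -0.121, 0.0166]
ee_rot: [3.141, 0.0, -2.601]
force: [-0.2, 1.1, 0.3]
grip_width: 0.548
```

>>> move_arm(
  motion=[
    {"jaw": 1,"tx": 0,"ty": 0,"tz": -0.02,"twist": 0},
    {"jaw": 1,"tx": 0,"ty": 0,"tz": -0.04,"twist": 0},
    {"jaw": 1,"tx": 0,"ty": 0,"tz": -0.04,"twist": 0},
    {"jaw": 1,"tx": 0,"ty": 0,"tz": -0.04,"twist": 0},
    {"jaw": 1,"tx": 0,"ty": 0,"tz": -0.02,"twist": 0},
  ],
)

```text
time: 4.9
ee_pos: [0.529, -0.1213, 0.1785]
ee_rot: [-3.141, 0.002, -2.602]
force: [0.4, -0.9, -1.5]
grip_width: 0.551
```

Run:
```python
from station import ctrl
from h import *
s=ctrl.read_state();print({k:np.round(s[k],3) for k in('time','ee_pos','ee_rot','q','force','grip_width')})
for n in('wrist','top'):
    p=ctrl.get_image(n);cv2.imwrite(f'pics/{n}4.png',p['image']);pickle.dump(p,open(n+'4.pkl','wb'))
```

```text
{'time': np.float64(4.9), 'ee_pos': array([ 0.529, -0.121,  0.179]), 'ee_rot': array([-3.141e+00,  2.000e-03, -2.602e+00]), 'q': array([-0.459,  0.199,  0.682,  1.773, -0.134,  1.214,  2.371]), 'force': array([ 0.403, -0.924, -1.53 ]), 'grip_width': np.float64(0.551)}
```

View pics/wrist4.png

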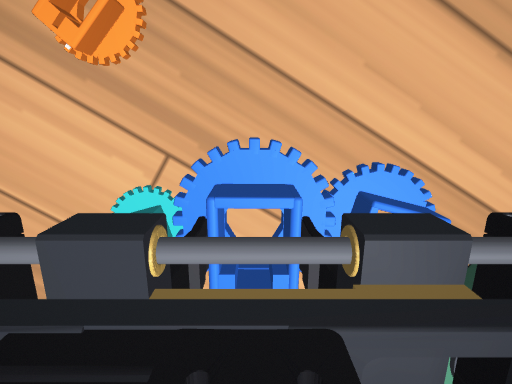

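View pics/top4.png

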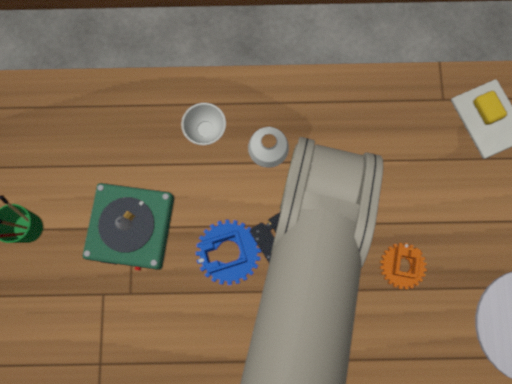

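Run:
```python
from h import *
p=pickle.load(open('wrist4.pkl','rb'))
t=np.array([.529,-.1213]);a=-2.602
tx=np.array([np.cos(a),np.sin(a)]);ty=np.array([np.sin(a),-np.cos(a)])
def loc(uv,z):
    d=back(p,uv,z)-t; return np.c_[d@tx,d@ty]
m=blob(p,(170,130,330,235),'blue')
c=np.vstack([k[:,0] for k in cv2.findContours(m,0,1)[0]])
h=cv2.convexHull(c)[:,0]; l=loc(h,.1739)
l=l[(h[:,1]<225)&(h[:,0]<325)]; r=np.hypot(*(l-[.006,0]).T)
from scipy.optimize import least_squares
g=least_squares(lambda v:np.hypot(*(l-v).T)-.0505,[.006,0],loss='soft_l1',f_scale=.001);print('origin fixed r',g.x,np.abs(g.fun).max(),len(l))
print(loc([[208,197],[302,197],[208,185],[302,185]],.2059), 'back edge expect origin+.024')
T=pickle.load(open('top4.pkl','rb'))
im=T['image'][185:260,85:165]; cv2.imwrite('pics/hubc.png',cv2.resize(im,None,fx=8,fy=8,interpolation=2))
im=p['image'][130:300,165:345]; cv2.imwrite('pics/w4c.png',cv2.resize(im,None,fx=3.3,fy=3.3,interpolation=2))
```

```text
origin fixed r [ 0.00674296 -0.00053388] 0.00035168981576661623 21
[[ 0.0308119  -0.02289952]
 [ 0.03083911  0.02309694]
 [ 0.03683342 -0.02266293]
 [ 0.03685509  0.0228464 ]] back edge expect origin+.024
```

View pics/w4c.png

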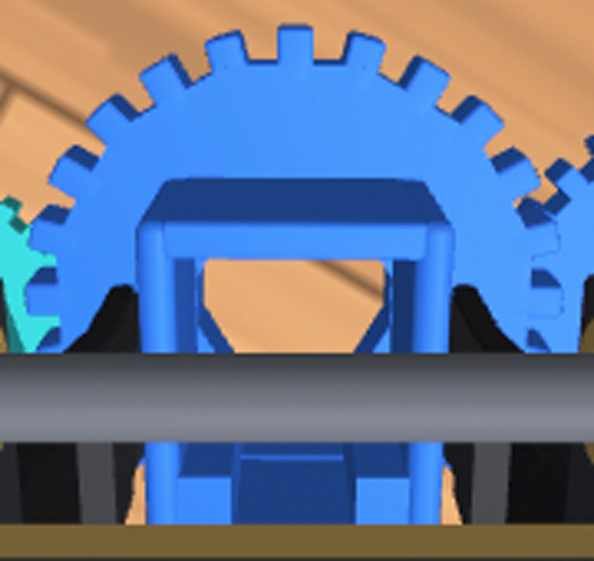

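View pics/hubc.png

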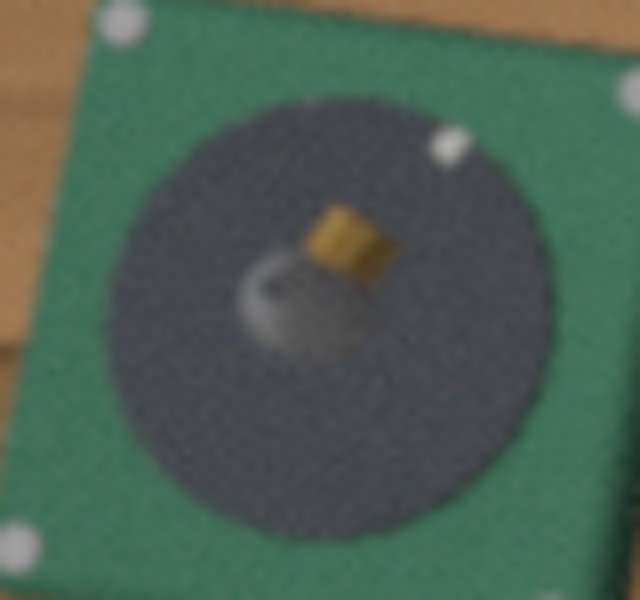

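>>> move_arm(
  motion=[
    {"jaw": 1,"tx": -0.03,"ty": 0.025,"tz": -0.01,"twist": 0},
    {"jaw": 1,"tx": -0.05,"ty": 0.04,"tz": -0.01,"twist": 0},
    {"jaw": 1,"tx": -0.05,"ty": 0.04,"tz": 0,"twist": 0},
    {"jaw": 1,"tx": -0.05,"ty": 0.04,"tz": 0,"twist": 0},
    {"jaw": 1,"tx": -0.05,"ty": 0.04,"tz": 0,"twist": 0},
  ],
)

```text
time: 5.62
ee_pos: [0.6281, 0.1513, 0.1944]
ee_rot: [3.141, -0.002, -2.601]
force: [0.4, -0.6, -2.6]
grip_width: 0.549
```

>>> move_arm(
  motion=[
    {"jaw": 1,"tx": -0.026,"ty": 0.024,"tz": 0,"twist": 0.13},
    {"jaw": 1,"tx": 0,"ty": 0,"tz": 0,"twist": 0.15},
    {"jaw": 1,"tx": 0,"ty": 0,"tz": 0,"twist": 0.15},
    {"jaw": 1,"tx": 0,"ty": 0,"tz": 0,"twist": 0.15},
    {"jaw": 1,"tx": 0,"ty": 0,"tz": 0,"twist": 0.15},
  ],
)

```text
time: 6.25
ee_pos: [0.6376, 0.1831, 0.1941]
ee_rot: [-3.14, -0.002, 2.947]
force: [-0.6, -0.5, -1.7]
grip_width: 0.551
```

>>> move_arm(
  motion=[
    {"jaw": 1,"tx": 0,"ty": 0,"tz": 0,"twist": 0.15},
    {"jaw": 1,"tx": 0,"ty": 0,"tz": 0,"twist": 0.15},
    {"jaw": 1,"tx": 0,"ty": 0,"tz": 0,"twist": 0.1},
    {"jaw": 1,"tx": 0,"ty": 0,"tz": 0,"twist": 0},
  ],
)

```text
time: 6.75
ee_pos: [0.6376, 0.1832, 0.1945]
ee_rot: [-3.14, -0.001, 2.552]
force: [0.2, 0.2, -2.2]
grip_width: 0.548
```

Run:
```python
from station import ctrl
from h import *
s=ctrl.read_state();print({k:np.round(s[k],4) for k in('time','ee_pos','ee_rot','q','force','grip_width')})
for n in('wrist',):
    p=ctrl.get_image(n);cv2.imwrite(f'pics/{n}5.png',p['image']);pickle.dump((p,s['ee_pos'],s['ee_rot']),open(n+'5.pkl','wb'))
print(proj(p,[.558,.247,.058]))
```

```text
{'time': np.float64(6.75), 'ee_pos': array([0.6376, 0.1832, 0.1945]), 'ee_rot': array([-3.1397e+00, -1.0000e-03,  2.5524e+00]), 'q': array([-0.8629,  0.5124,  0.7387,  1.4181, -0.3449,  1.3451,  0.8706]), 'force': array([ 0.2328,  0.2447, -2.1514]), 'grip_width': np.float64(0.5478)}
[[263.737061   83.0847235]]
```

View pics/wrist5.png

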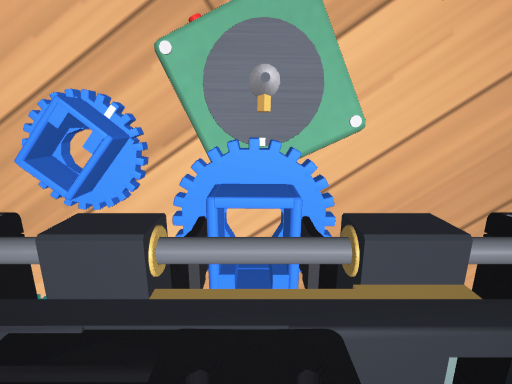

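The hub shows clearly: flange centre at about (264,81), key at (264,102) and mark at (262,142), all pointing down the image as the cog's keyway does. Next I refine the fit.

Run:
```python
from h import *
from scipy.optimize import least_squares
p,t,rr=pickle.load(open('wrist5.pkl','rb'))
t=t[:2];a=rr[2]
tx=np.array([np.cos(a),np.sin(a)]);ty=np.array([np.sin(a),-np.cos(a)])
hs=cv2.cvtColor(p['image'],cv2.COLOR_BGR2HSV).astype(int)
green=((abs(hs[...,0]-75)<20)&(hs[...,1]>80)).astype(np.uint8)
# flange/green boundary by rays from centre
pts=[]
for th in np.linspace(0,2*np.pi,180,endpoint=False):
    for r in np.arange(45,75,.25):
        u,v=264+r*np.cos(th),82+r*np.sin(th)
        if not(0<=u<512 and 0<=v<384):break
        if green[int(round(v)),int(round(u))]: pts.append((u,v));break
w=back(p,pts,.058)
g=least_squares(lambda v:np.hypot(*(w-v).T)-.060,[.558,.247],loss='soft_l1',f_scale=.001)
print('hub',g.x,len(w),np.median(np.abs(g.fun)),g.fun.mean())
c=g.x
print('tip by pix',back(p,[265,76],.108))
mk=cen(p,blob(p,(252,134,272,146),'white'),.058);d=mk[0]-c;print(mk,np.hypot(*d),np.arctan2(d[1],d[0]))
k=blob(p,(255,92,275,114),'blue')*0
km=((hs[...,0]<30)&(hs[...,1]>90)); km[:90]=0;km[114:]=0;km[:,:254]=0;km[:,276:]=0
ys,xs=np.nonzero(km);kc=back(p,[xs.mean(),ys.mean()],.09)[0];d=kc-c;print('key',kc,np.hypot(*d),np.arctan2(d[1],d[0]),xs.min(),xs.max(),ys.min(),ys.max())
yaw=-.593
for y in(-.593,):
    T=c+.0067*np.array([np.cos(y),np.sin(y)]); print('TCP target',T,'d tool',(T-t)@tx,(T-t)@ty)
```

```text
hub [0.55870467 0.24575141] 169 0.0002476659665404876 -0.00012347322127306945
tip by pix [[0.55810199 0.2462836 ]]
(array([0.60424436, 0.21498091]), 54) 0.05496078095426364 -0.5942203132992581
key [0.57438459 0.23472989] 0.019165958126244824 -0.6126738707347066 257 270 94 111
TCP target [0.56426076 0.24200711] d tool 0.09365066922260139 0.008083954977163604
```

>>> move_arm(
  motion=[
    {"jaw": 1,"tx": 0.03,"ty": 0.003,"tz": 0,"twist": 0.005},
    {"jaw": 1,"tx": 0.04,"ty": 0.003,"tz": 0.01,"twist": 0},
    {"jaw": 1,"tx": 0.024,"ty": 0.002,"tz": 0.03,"twist": 0},
    {"jaw": 1,"tx": 0,"ty": 0,"tz": 0.015,"twist": 0},
    {"jaw": 1,"tx": 0,"ty": 0,"tz": 0,"twist": 0},
  ],
)

```text
time: 7.42
ee_pos: [0.5646, 0.2415, 0.1402]
ee_rot: [-3.14, -0.0, 2.547]
force: [0.6, -0.9, -0.8]
grip_width: 0.55
```

Run:
```python
from station import ctrl
from h import *
s=ctrl.read_state();print({k:np.round(s[k],4) for k in('time','ee_pos','ee_rot','q','force','grip_width')})
p=ctrl.get_image('wrist');cv2.imwrite('pics/w6.png',p['image'])
```

```text
{'time': np.float64(7.425), 'ee_pos': array([0.5646, 0.2415, 0.1402]), 'ee_rot': array([-3.1397e+00, -2.0000e-04,  2.5473e+00]), 'q': array([-1.0397,  0.4359,  0.7266,  1.627 , -0.305 ,  1.1976,  0.7297]), 'force': array([ 0.5893, -0.9076, -0.8075]), 'grip_width': np.float64(0.5503)}
```

View pics/w6.png

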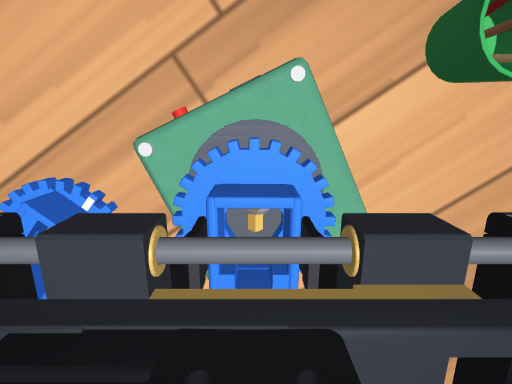

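The brass key shows through the bore at (255,221), centred in the cog. I'm lowering it now.

>>> move_arm(
  motion=[
    {"jaw": 1,"tx": 0,"ty": 0,"tz": 0.01,"twist": 0},
    {"jaw": 1,"tx": 0,"ty": 0,"tz": 0.01,"twist": 0},
    {"jaw": 1,"tx": 0,"ty": 0,"tz": 0.01,"twist": 0},
    {"jaw": 1,"tx": 0,"ty": 0,"tz": 0.005,"twist": 0},
  ],
)

```text
time: 7.98
ee_pos: [0.5644, 0.2424, 0.1052]
ee_rot: [-3.141, -0.0, 2.547]
force: [-0.1, 0.2, -1.7]
grip_width: 0.55
```

>>> move_arm(
  motion=[
    {"jaw": 1,"tx": 0,"ty": 0,"tz": 0.005,"twist": 0},
    {"jaw": 1,"tx": 0,"ty": 0,"tz": 0.005,"twist": 0},
    {"jaw": 1,"tx": 0,"ty": 0,"tz": 0.005,"twist": 0},
  ],
)

```text
time: 8.35
ee_pos: [0.5647, 0.2426, 0.091]
ee_rot: [3.141, -0.0, 2.547]
force: [-0.5, 0.3, -1.7]
grip_width: 0.549
```

>>> move_arm(
  motion=[
    {"jaw": 1,"tx": 0,"ty": 0,"tz": 0.005,"twist": 0},
    {"jaw": 1,"tx": 0,"ty": 0,"tz": 0.005,"twist": 0},
    {"jaw": 1,"tx": 0,"ty": 0,"tz": 0.003,"twist": 0},
    {"jaw": 1,"tx": 0,"ty": 0,"tz": 0.001,"twist": 0},
    {"jaw": 1,"tx": 0,"ty": 0,"tz": 0,"twist": 0},
  ],
)

```text
time: 8.98
ee_pos: [0.5647, 0.2425, 0.0772]
ee_rot: [3.141, 0.0, 2.547]
force: [-0.4, 0.2, -1.8]
grip_width: 0.55
```

>>> move_arm(
  motion=[
    {"jaw": 1,"tx": 0,"ty": 0,"tz": 0.001,"twist": 0},
    {"jaw": 1,"tx": 0,"ty": 0,"tz": 0.001,"twist": 0},
    {"jaw": 1,"tx": 0,"ty": 0,"tz": 0,"twist": 0},
  ],
)

```text
time: 9.35
ee_pos: [0.5647, 0.2425, 0.0751]
ee_rot: [3.142, -0.0, 2.547]
force: [0.6, 0.3, -1.7]
grip_width: 0.55
```

>>> move_arm(
  motion=[
    {"jaw": 1,"tx": 0,"ty": 0,"tz": 0.001,"twist": 0},
    {"jaw": 1,"tx": 0,"ty": 0,"tz": 0,"twist": 0},
  ],
)

```text
time: 9.6
ee_pos: [0.5648, 0.2426, 0.0747]
ee_rot: [3.141, -0.0, 2.547]
force: [-3.3, -0.2, 4.1]
grip_width: 0.549
```

The force changed sign at the expected seat height (TCP 0.0747), so the cog is home. Releasing.

>>> move_arm(
  motion=[
    {"jaw": -1,"tx": 0,"ty": 0,"tz": 0,"twist": 0},
    {"jaw": -1,"tx": 0,"ty": 0,"tz": 0,"twist": 0},
    {"jaw": -1,"tx": 0,"ty": 0,"tz": 0,"twist": 0},
    {"jaw": -1,"tx": 0,"ty": 0,"tz": 0,"twist": 0},
  ],
)

```text
time: 10.1
ee_pos: [0.5647, 0.2425, 0.0741]
ee_rot: [3.142, 0.0, 2.547]
force: [0.5, -1.2, 0.1]
grip_width: 0.917
```

>>> move_arm(
  motion=[
    {"jaw": -1,"tx": 0,"ty": 0,"tz": -0.01,"twist": 0},
    {"jaw": -1,"tx": 0,"ty": 0,"tz": -0.03,"twist": 0},
    {"jaw": -1,"tx": 0,"ty": 0,"tz": -0.05,"twist": 0},
    {"jaw": -1,"tx": 0,"ty": 0,"tz": -0.04,"twist": 0},
    {"jaw": -1,"tx": 0,"ty": 0,"tz": 0,"twist": 0},
  ],
)

```text
time: 10.72
ee_pos: [0.5664, 0.2428, 0.2082]
ee_rot: [3.136, 0.002, 2.546]
force: [0.2, -0.2, -0.9]
grip_width: 1.0
```

>>> move_arm(
  motion=[
    {"jaw": -1,"tx": -0.04,"ty": 0,"tz": 0,"twist": 0},
    {"jaw": -1,"tx": -0.05,"ty": 0,"tz": 0,"twist": 0},
    {"jaw": -1,"tx": -0.03,"ty": 0,"tz": 0,"twist": 0},
    {"jaw": -1,"tx": 0,"ty": 0,"tz": 0,"twist": 0},
  ],
)

```text
time: 11.22
ee_pos: [0.665, 0.1724, 0.2031]
ee_rot: [-3.139, 0.001, 2.543]
force: [0.4, 0.6, 0.2]
grip_width: 0.999
```

Run:
```python
from station import ctrl
from h import *
s=ctrl.read_state();print({k:np.round(s[k],4) for k in('time','ee_pos','ee_rot','force','grip_width')})
W=[]
for n in('wrist','scene'):
    p=ctrl.get_image(n);cv2.imwrite(f'pics/{n}7.png',p['image']);pickle.dump(p,open(n+'7.pkl','wb'))
    for o in('vase','spare_cog'):
        for r in ctrl.outline_of(o,p): print(n,o,round(r['confidence'],2),r['extent'])
    W.append(p['image'])
b=W[1][95:165,255:345]
cv2.imwrite('pics/s7c.png',cv2.resize(b,None,fx=6,fy=6,interpolation=2))
```

```text
{'time': np.float64(11.225), 'ee_pos': array([0.665 , 0.1724, 0.2031]), 'ee_rot': array([-3.1394e+00,  6.0000e-04,  2.5429e+00]), 'force': array([0.3942, 0.6405, 0.2047]), 'grip_width': np.float64(0.9989)}
scene vase 0.58 [260.3, 199.9, 300.9, 240.1]
scene spare_cog 0.92 [93.4, 223.8, 135.3, 259.9]
```

View pics/wrist7.png

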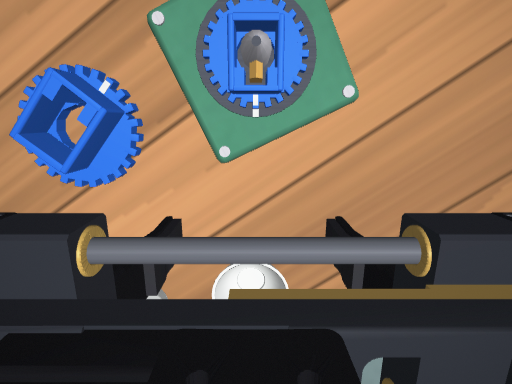

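View pics/s7c.png

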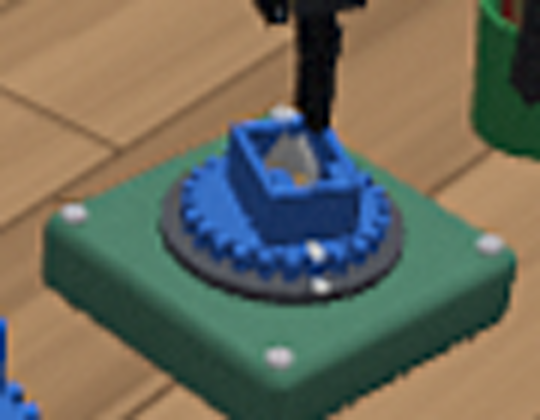

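The cog sits flat and concentric on the flange. The two white marks line up at (256,100) and (256,113), and the key is inside the keyway. The vase and orange cog haven't moved, and the gripper is clear, so I'm handing in.

Run:
```python
from station import ctrl
print(ctrl.hand_in())
```

```text
the job is handed in; nothing more can be done
None
```

The small blue cog is fitted on the keyed hub, released, and handed in at about 11 s. I gripped it across the flats, turned it about 1.13 rad to line up with the key, and lowered it until it touched the flange.

- **Seating:** the vertical wrist force went from -1.8 N to +4.1 N at the expected height (TCP z 0.0747). The last images show the cog flat and centred on the flange, with the two white marks in line and the key in the keyway.
- **Other objects:** the vase and orange cog show in the scene camera within about 3 px of where they started. I compared only their image positions and did not measure the distance.
- **Gripper:** it is open and clear of everything.

The first three move calls were refused because each row needs all five keys; nothing moved. The hand-in gives no verdict. One early scene-camera fit of the hub and cog angles disagreed with the other views, so I relied on the top and wrist cameras, which agreed closely on the hub.

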